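# Exchange the things on the slate and the serving board

### The arm

A 6-joint arm with a two-finger parallel gripper is mounted at the origin on a cart in front of the work surface, level with it; the furniture and walls round the work are solid. World frame = base frame: x ahead of the robot, y to its left, z up, the work surface at z = 0. Lengths are in m, angles in rad, forces in N, time in s.
With the tool pointing down it reaches from about 0.3 to 0.75 m from the base axis. Payload 8.5 kg.
Tool frame: the origin (TCP) lies midway between the tips of the shut fingers; the grasp point (between the pads) lies 19 mm behind it (env.tcp_to_grasp is the z of the grasp point in the tool frame, in m); z points along the fingers, x is the direction in which the jaws open and shut, and the axes are right-handed (so a half turn about z gives the same grasp; the last joint's range is limited). The gripper opens to 88 mm and grips with 3 to 60 N. Pads are 18 mm wide; open, the fingers measure 123 mm over their backs; the gripper's body (75 mm by 187 mm) begins 45 mm behind the grasp point.
Start: joints at [1.08, 0.381, 1.297, -0, 1.464, -0.215], TCP at [0.15, 0.529, 0.202] pointing down, gripper open.
Joint ranges: [-3.11, 3.11], [-0.89, 2.33], [0.22, 2.48], [-1.42, 4.56], [0.17, 2.85], [-2.88, 2.88]. Speed limits (rad/s): [2.39, 2.39, 3.14, 3.14, 3.14, 3.14].

### API

Orientations are given as a unit quaternion [w, x, y, z].
In Python, from rig import env, optics gives the robot as it stands.
- The arm moves only by the tool step_arm, never from a script. Its argument "series" is a list of rows, each a list of 4 numbers: the shift along the tool's x, y, z in cm, then the turn about the tool's z in degrees. A call has 1 to 5 rows; each row is the pose to reach, as a shift and turn from the pose commanded when the call began, along the tool's axes at that moment; what a row does not reach only later rows make up. A row lasts 1/8 s, in which the tool goes at most 62.5 mm and 10.7 degrees, less where a joint would pass 70% of its speed; a pose out of reach is approached as far as the arm can. A call with a gripper value outside its range is refused whole. "gripper" is the closure, from 0 (fully open) to 1 (shut), set as the call begins (left out, the last holds). The fingers move at their own pace and stop on an object; "force" is the grip in N (left out, the last holds). Time passes only in rows, so rows that repeat a pose let the fingers close. It gives the time, the measured TCP pose, the force and the opening at its end, in the units of the state.
- env.read_state(): the state, without advancing time (a new reading comes with each control period).
- optics.camera(name): name is "scene" or "top" or "wrist"; returns a dict with "pixels" (384x512x3 uint8, blue, green, red), "intrinsics" (3x3 intrinsics, pixels), "rvec" (rotation vector, rad) and "tvec" (3), from world to camera coordinates, as OpenCV has them. Camera axes: x right, y down, z forward; pixel columns grow to the right and rows downward; lengths in m; the calibration is good to about 2 mm. A picture is of the moment at which its call begins. There is no depth.
- env.finish_job(): hands the job in, once; it reports no verdict.
The state is a dict: "time": time; "joint_pos": joint angles; "qd": joint speeds; "joint_efforts": joint torques, N m; "position": TCP position; "tcp_rot": TCP orientation; "force": force on the tool from outside, world axes, zero at the start; "ft_torque": the same for the moment, N m; "grip_width": opening from 0.0 (shut) to 1.0 (fully open).
Only numpy, scipy, OpenCV 4.12 (cv2) and the standard library are available. Lean on these libraries where they do the work, as an engineer would, in place of code of your own. Each camera call takes 0.05 s, during which the arm holds its last target.

### The job

The breakfast things on the dark slate slab and the stove things on the wooden serving board have been put down the wrong way round: stand the tall glass and the egg cup on the board, and put the kitchen timer and the match tin on the slate, each upright and resting wholly on it. Both are full, so use a free spot of worktop on the way. Do not tip the glass or the egg cup over, and leave the bowl, the lemon and the salt pot beside the work where they are.

Things in the scene. Friction and masses are not known exactly. Their poses are not given: they have to be found in the camera images.
- tall_glass: tall straight clear drinking glass, empty, open at the top: 66 mm across the rim (58 mm at the foot), 139 mm high, wall about 6 mm, 0.22 kg. Origin at the centre of its underside, z up; round. Can be gripped across its whole width near the top. Starts on the slate slab.
- cup_for_egg: stoneware egg cup, empty: bowl 47 mm across, foot 38 mm across with a narrow waist, 50 mm high, 0.09 kg; bowl from 30 to 50 mm above the underside. Origin at the centre of its underside, z up; round. Starts on the slate slab.
- timer: round kitchen timer, dark base 65 mm across and 22 mm high, white dial 55 mm across on top of it (23 to 36 mm high; the dial does not turn), 37 mm high in all, 0.13 kg. Origin at the centre of its underside, z up. Starts on the serving board.
- tin: small flat dark rectangular match tin, shut (the lid is fast): 49 mm along its x, 72 mm along its y, 18 mm high, 0.08 kg. Origin at the centre of its underside, z up. Starts on the serving board.
- serving_board: wooden paddle serving board lying flat, fixed to the worktop: blade 130 mm along its x, 260 mm along its y, top 15 mm above the worktop; a neck 42 mm wide carries on from the blade's -y end for another 96 mm (the neck does not count as the board). Origin at the centre of the blade's underside. The glass and the egg cup must end on the blade.
- slate: plain dark grey slate slab lying flat, without rim, fixed to the worktop: 100 mm along its x, 240 mm along its y, top 8 mm above the worktop. Origin at the centre of its underside. The timer and the tin must end on it.
- bowl: white bowl, 125 mm across, 56 mm high; origin at the centre of its underside. To be left alone.
- lemon: yellow lemon lying alone on the worktop nearest the robot, 84 mm long (its y), 57 mm thick; origin under its middle. To be left alone.
- pot: grey salt pot with a wooden lid and knob, 77 mm across, 70 mm high; origin at the centre of its underside. To be left alone.

How it is judged:
By the outcome, as a careful person would: the job done as asked, in the order asked, and still so for the second after the job is handed in, with the robot touching nothing.
It also fails if it takes over 112 s, if anything falls off the work surface, if the arm or the gripper's body presses on something with over 40 N, if the wrist force passes 120 N, or if a joint passes its speed limit or range.

## Working session

There is one attempt and no reset: what is moved stays moved. The work goes in short steps, Python scripts to look and compute and a tool call to move; the robot and the scene stay as the last step left them, time stands still between calls to the robot, and variables do not carry over. Pictures are saved under pics/ and viewed, and the job is handed in when it is done.

Besides the shell and the picture viewer there is one more tool, called after ">>>" by a JSON object that holds its "op" and its "data", one argument or row to a line. step_arm: Moves the arm, as the interface text tells. Its arguments: {"type":"object","properties":{"series":{"type":"array","items":{"type":"array","items":{"type":"number"}}},"gripper":{"type":"number"},"force":{"type":"number"}},"required":["series"]}

```bash
ls; mkdir -p pics; python3 - <<'E'
from rig import env, optics
import cv2
s=env.read_state();print(s['time'],s['position'],s['tcp_rot'],s['grip_width'],env.tcp_to_grasp)
for n in ['scene','top','wrist']:
    c=optics.camera(n);cv2.imwrite(f'pics/{n}0.png',c['pixels'])
    import numpy as np
    R=cv2.Rodrigues(np.array(c['rvec']))[0];print(n,-R.T@np.array(c['tvec']).ravel(),R[2],c['intrinsics'][0][0])
E
```

```text
pics
0.0 [0.14962574 0.52892022 0.20166472] [ 2.95827188e-04  7.97592278e-01  6.03196553e-01 -6.23910084e-04] 0.9963929642233694 -0.0187
scene [ 0.20264618 -0.60303253  1.02200119] [ 0.31295831  0.54800123 -0.77572659] 438.7192012672328
top [0.49892834 0.09416762 1.23050813] [ 0.05612385 -0.01633903 -0.99829011] 421.4812000506157
wrist [0.06879414 0.55131597 0.38349853] [ 0.31105683 -0.08813279 -0.94629607] 273.9568585289787
```

View pics/top0.png

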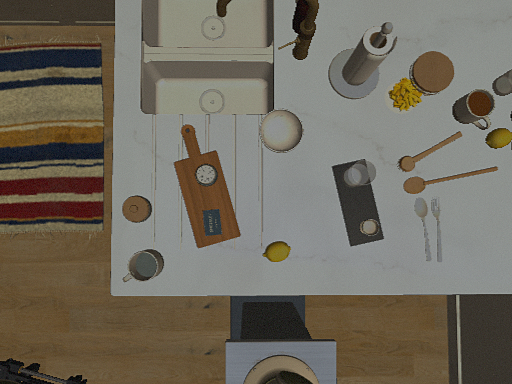

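View pics/scene0.png

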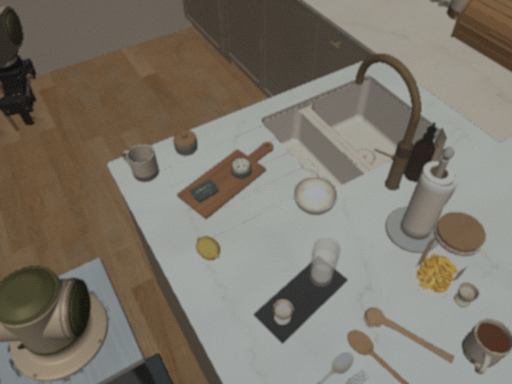

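View pics/wrist0.png

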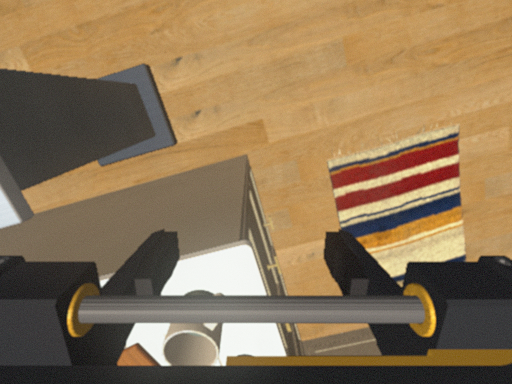

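```bash
cat > h.py <<'E'
import cv2, numpy as np
from rig import env, optics
def ray(c,uv):
    R=cv2.Rodrigues(np.array(c['rvec'],float))[0];t=np.array(c['tvec'],float).ravel()
    K=np.array(c['intrinsics'],float)
    d=np.linalg.solve(K,np.array([uv[0],uv[1],1.]));return -R.T@t,R.T@d
def onz(c,uv,z):
    o,d=ray(c,uv);return (o+d*(z-o[2])/d[2])
def proj(c,p):
    return cv2.projectPoints(np.array([p],float),np.array(c['rvec'],float),np.array(c['tvec'],float),np.array(c['intrinsics'],float),None)[0].ravel()
E
python3 - <<'E'
from h import *
c=optics.camera('top');im=c['pixels'];cv2.imwrite('pics/t1.png',cv2.resize(im[100:280,110:400],None,fx=2.75,fy=2.75,interpolation=cv2.INTER_CUBIC))
c2=optics.camera('scene');cv2.imwrite('pics/s1.png',cv2.resize(c2['pixels'][130:350,170:370],None,fx=2.7,fy=2.7,interpolation=cv2.INTER_CUBIC))
hsv=cv2.cvtColor(im,cv2.COLOR_BGR2HSV)
for p in [(215,230),(225,200),(340,200),(370,195),(205,173),(212,220),(369,228),(360,173),(300,190)]: print(p,hsv[p[1],p[0]])
print(onz(c,(205,173),.037+.015),onz(c,(212,222),.033),onz(c,(369,228),.058),onz(c,(277,251),.03),onz(c,(280,130),.05))
E
```

```text
(215, 230) [100  79  58]
(225, 200) [ 12 156 103]
(340, 200) [40 15 50]
(370, 195) [30  5 50]
(205, 173) [ 26  15 136]
(212, 220) [84 20 63]
(369, 228) [ 18  26 129]
(360, 173) [ 18  23 109]
(300, 190) [ 80   5 140]
[0.62852938 0.21435942 0.052     ] [0.49126374 0.19570111 0.033     ] [ 0.47434379 -0.24338449  0.058     ] [0.40903373 0.01157977 0.03      ] [0.75135095 0.00316802 0.05      ]
```

View pics/t1.png

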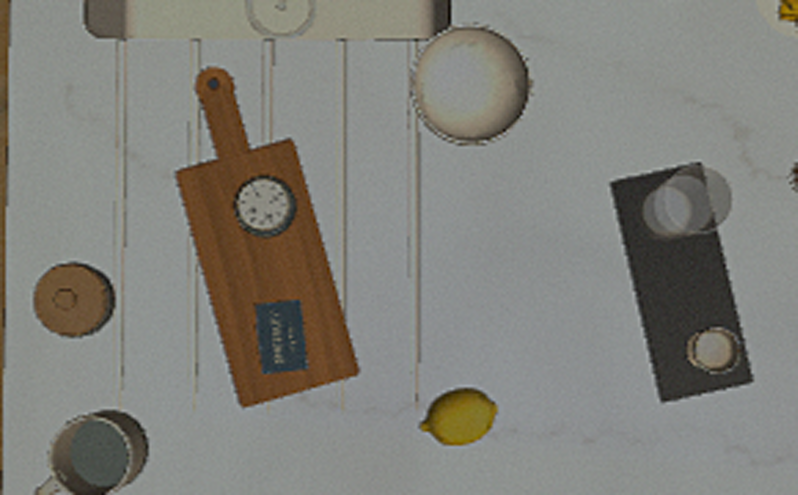

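View pics/s1.png

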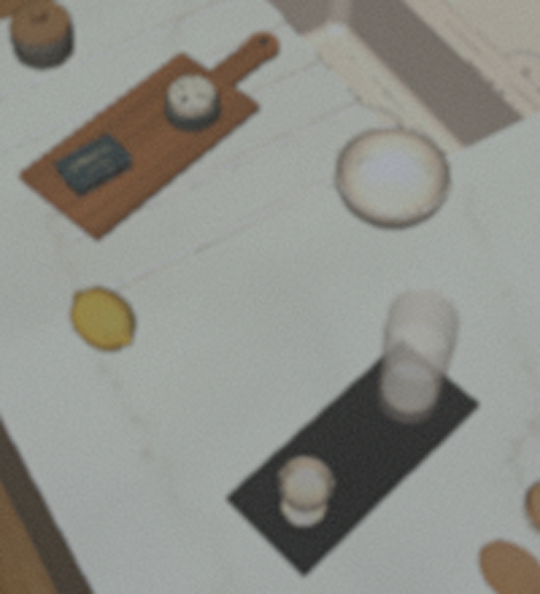

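```bash
cat >> h.py <<'E'
def blobs(m,mn=60):
    cs,_=cv2.findContours(m.astype(np.uint8)*255,cv2.RETR_EXTERNAL,cv2.CHAIN_APPROX_NONE)
    return sorted([x for x in cs if cv2.contourArea(x)>mn],key=cv2.contourArea,reverse=True)
def rect(c,cnt,z):
    P=np.array([onz(c,p,z)[:2] for p in cnt[:,0,:]],np.float32)
    r=cv2.minAreaRect(P);return r,cv2.boxPoints(r)
E
python3 - <<'E'
from h import *
np.set_printoptions(precision=4,suppress=True)
c=optics.camera('top');im=cv2.GaussianBlur(c['pixels'],(3,3),0);hsv=cv2.cvtColor(im,cv2.COLOR_BGR2HSV).astype(int)
H,S,V=hsv[...,0],hsv[...,1],hsv[...,2]
yy,xx=np.mgrid[:384,:512]
def box(a,b,x,y):return (xx>a)&(xx<b)&(yy>x)&(yy<y)
# board
m=box(165,250,110,260)&(H<22)&(S>100)
m=cv2.morphologyEx(m.astype(np.uint8),cv2.MORPH_CLOSE,np.ones((31,31)))
m=cv2.morphologyEx(m,cv2.MORPH_OPEN,np.ones((21,21)))
b=blobs(m)[0];r,bp=rect(c,b,.015);print('board',r,bp)
m=box(320,400,150,260)&(V<85)
m=cv2.morphologyEx(m.astype(np.uint8),cv2.MORPH_CLOSE,np.ones((9,9)))
b=blobs(m)[0];r,bp=rect(c,b,.008);print('slate',r,bp)
m=box(190,230,200,245)&(H>70)&(H<130)
b=blobs(m);r,bp=rect(c,b[0],.033);print('tin',r,bp,len(b))
m=box(185,230,150,195)&((S<90))
b=blobs(m);(u,v),rad=cv2.minEnclosingCircle(b[0]);print('timer',u,v,rad,onz(c,(u,v),.03))
m=box(185,230,150,195)&((S<60)&(V>105))
b=blobs(m);(u,v),rad=cv2.minEnclosingCircle(b[0]);print('dial',u,v,rad,onz(c,(u,v),.051))
m=box(350,385,210,242)&((V>95))
b=blobs(m,20);
for x in b[:2]:(u,v),rad=cv2.minEnclosingCircle(x);print('egg',u,v,rad,onz(c,(u,v),.058))
f=lambda x,y:(110+x/2.75,100+y/2.75)
print('glass foot',onz(c,f(667,212),.01),'rim',onz(c,f(703,200),.147))
m=box(255,310,100,160)&(S>12)
c2=optics.camera('scene')
for n,p in [('timerdial',(.6285,.2144,.052)),('egg',(.474,-.243,.058))]: print(n,proj(c2,p))
g=c['pixels'][140:250,325:390];cv2.imwrite('pics/g.png',cv2.resize(cv2.convertScaleAbs(g,alpha=1.7),None,fx=5.4,fy=5.4,interpolation=cv2.INTER_CUBIC))
g=c2['pixels'][225:330,270:350];cv2.imwrite('pics/g2.png',cv2.resize(cv2.convertScaleAbs(g,alpha=1.5),None,fx=5.5,fy=5.5,interpolation=cv2.INTER_CUBIC))
E
```

```text
board ((0.5701617002487183, 0.21644556522369385), (0.28090548515319824, 0.12728363275527954), 16.050485610961914) [[0.4176 0.2388]
 [0.4528 0.1165]
 [0.7227 0.1941]
 [0.6875 0.3164]]
slate ((0.5493496656417847, -0.22508755326271057), (0.23851250112056732, 0.10021107643842697), 12.462959289550781) [[ 0.4221 -0.2019]
 [ 0.4437 -0.2997]
 [ 0.6766 -0.2483]
 [ 0.655  -0.1504]]
tin ((0.4911367893218994, 0.19583968818187714), (0.0683928057551384, 0.044001612812280655), 6.562664985656738) [[0.4546 0.2138]
 [0.4597 0.1701]
 [0.5276 0.1779]
 [0.5226 0.2216]] 1
timer 206.06471252441406 174.52352905273438 11.034613609313965 [0.6266 0.2135 0.03  ]
dial 223.0 172.5 22.321613311767578 [0.6301 0.164  0.051 ]
egg 367.5 226.25 8.050721168518066 [ 0.4792 -0.2393  0.058 ]
egg 379.0 226.0 15.811488151550293 [ 0.4799 -0.2715  0.058 ]
glass foot [ 0.6216 -0.2113  0.01  ] rim [ 0.6192 -0.2113  0.147 ]
timerdial [240.5909 162.598 ]
egg [280.3163 306.6416]
```

View pics/g.png

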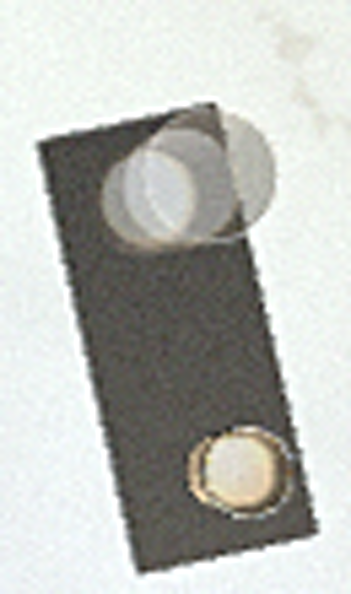

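View pics/g2.png

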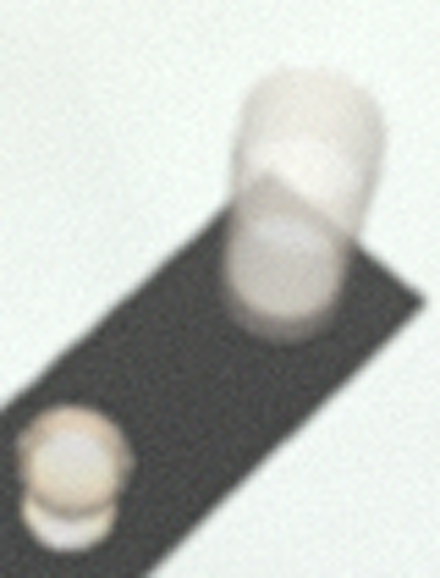

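```bash
python3 - <<'E'
from h import *
np.set_printoptions(precision=4,suppress=True)
c=optics.camera('top');c2=optics.camera('scene')
for n,a,z in [('rim',(363.5,172.4),.147),('foot',(353.5,176.3),.008),('egg',(370.8,227.4),.058),('timer',(206.1,174.0),.037)]: print(n,onz(c,a,z))
for n,a,z in [('rim',(326.4,246.5),.147),('foot',(321.6,278),.008),('egg',(283.6,308.6),.058),('dial',(170+191/2.7,130+97/2.7),.052)]: print(n,onz(c2,a,z))
# hough on upscaled
im=c['pixels']
for n,(x0,y0,x1,y1),r,z in [('egg',(355,213,388,243),8.3,.056),('timer',(190,158,224,190),10.6,.03),('dial',(190,158,224,190),9.5,.05),('rim',(340,150,385,200),12.8,.147)]:
    g=cv2.resize(cv2.cvtColor(im[y0:y1,x0:x1],cv2.COLOR_BGR2GRAY),None,fx=8,fy=8,interpolation=cv2.INTER_CUBIC)
    h=cv2.HoughCircles(cv2.GaussianBlur(g,(9,9),0),cv2.HOUGH_GRADIENT,1,20,param1=40,param2=12,minRadius=int(r*8*.93),maxRadius=int(r*8*1.07))
    if h is not None:
        for u,v,rr in h[0][:2]: p=((u+.5)/8-.5+x0,(v+.5)/8-.5+y0);print(n,p,rr/8,onz(c,p,z))
# verify overlay
q=c2['pixels'].copy()
def R(cx,cy,a,L,W,z):
    a=np.radians(a);e=np.array([np.cos(a),np.sin(a)]);f=np.array([-e[1],e[0]])
    return [np.r_[np.array([cx,cy])+s*e*L/2+t*f*W/2,z] for s,t in[(1,1),(1,-1),(-1,-1),(-1,1)]]
for rr in [R(.5587,.2131,16.05,.26,.13,.015),R(.5493,-.2251,12.46,.24,.1,.008),R(.4911,.1958,6.56,.072,.049,.033)]:
  for cam,pic,nm in [(c,im,'a'),(c2,q,'b')]:
    cv2.polylines(pic,[np.array([proj(cam,p) for p in rr]).round().astype(int)],True,(0,0,255),1)
cv2.imwrite('pics/ov.png',np.hstack([cv2.resize(im[130:260,165:400],(470,260),interpolation=cv2.INTER_NEAREST),cv2.resize(q[140:350,170:360],(285,315),interpolation=cv2.INTER_NEAREST)[:260]]))
E
```

```text
rim [ 0.6201 -0.2057  0.147 ]
foot [ 0.6241 -0.2147  0.008 ]
egg [ 0.476  -0.2485  0.058 ]
timer [0.6273 0.2128 0.037 ]
rim [ 0.6235 -0.206   0.147 ]
foot [ 0.6221 -0.2134  0.008 ]
egg [ 0.4779 -0.2511  0.058 ]
dial [0.622  0.2022 0.052 ]
egg (np.float32(370.75), np.float32(227.0)) 8.525 [ 0.4771 -0.2489  0.056 ]
egg (np.float32(367.25), np.float32(227.0)) 7.825 [ 0.4771 -0.2391  0.056 ]
timer (np.float32(204.375), np.float32(173.5)) 9.925 [0.6295 0.2184 0.03  ]
timer (np.float32(206.375), np.float32(175.0)) 10.7625 [0.6252 0.2127 0.03  ]
dial (np.float32(205.125), np.float32(173.75)) 9.05 [0.6266 0.2142 0.05  ]
rim (np.float32(362.125), np.float32(172.125)) 13.55 [ 0.6208 -0.2022  0.147 ]
```

View pics/ov.png

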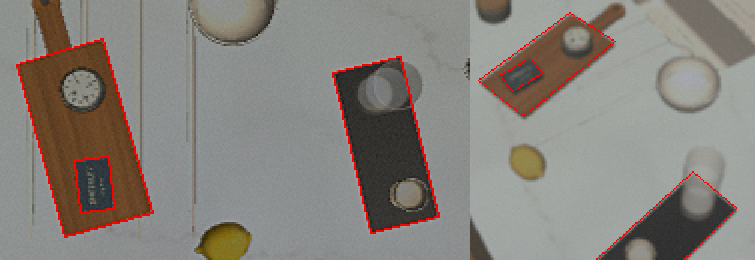

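```bash
cat >> h.py <<'E'
def pose():
    s=env.read_state();w,x,y,z=s['tcp_rot']
    from scipy.spatial.transform import Rotation as Ro
    return np.array(s['position']),Ro.from_quat([x,y,z,w]).as_matrix(),s
def plan(wps,P=None,yaw=None):
    """wps (x,y,z,jawyaw deg); prints shift from previous wp pose (assumes reached)"""
    p,R,s=pose()
    print('now',p.round(4),'yaw',np.degrees(np.arctan2(R[1,0],R[0,0])).round(2),'tilt',np.degrees(np.arccos(-R[2,2])).round(2),'t',s['time'],'grip',s['grip_width'],'F',np.round(s['force'],1))
    if P is not None:p=np.array(P[:3])
    y=np.degrees(np.arctan2(R[1,0],R[0,0])) if P is None else P[3]
    for w in wps:
        yy=w[3]; d=(yy-y+90)%180-90
        a=np.radians(y);tx=np.array([np.cos(a),np.sin(a),0]);ty=np.array([np.sin(a),-np.cos(a),0])
        v=np.array(w[:3])-p
        print(w,'->',np.round([100*v@tx,100*v@ty,-100*v[2],-d],2),'dist',round(100*np.linalg.norm(v),1))
        p=np.array(w[:3]);y=y+d
E
python3 - <<'E'
from h import *
plan([(.626,.212,.15,96),(.626,.212,.021,96)])
E
```

```text
now [0.1497 0.5292 0.2022] yaw 74.2 tilt 0.01 t 0.45 grip 0.9993316033253855 F [ 0.7  0.1 -0.2]
(0.626, 0.212, 0.15, 96) -> [-17.55  54.46   5.22 -21.8 ] dist 57.5
(0.626, 0.212, 0.021, 96) -> [ 0.   0.  12.9 -0. ] dist 12.9
```

>>> {"op": "step_arm", "data": {
  "series": [
    [-1.5,4.5,0,-4],
    [-3,9.5,0,-8],
    [-5,15.5,0,-12],
    [-7,21.5,0,-16],
    [-9,27,0,-20]
  ],
  "gripper": 0,
  "force": 25
}}

```text
time: 1.08
position: [0.3866, 0.3677, 0.2024]
tcp_rot: [0.0, 0.68, 0.733, 0.0]
force: [0.1, 1.2, 0.7]
grip_width: 0.999
```

```bash
python3 - <<'E'
from h import *
plan([(.626,.212,.15,96),(.626,.212,.021,96)])
E
```

```text
now [0.3866 0.3677 0.2024] yaw 94.32 tilt 0.02 t 1.075 grip 0.9989776692204981 F [0.1 1.2 0.7]
(0.626, 0.212, 0.15, 96) -> [-17.33  22.7    5.24  -1.68] dist 29.0
(0.626, 0.212, 0.021, 96) -> [ 0.   0.  12.9 -0. ] dist 12.9
```

>>> {"op": "step_arm", "data": {
  "series": [
    [-3.5,4.5,0,-1.7],
    [-7,9.3,1.5,-1.7],
    [-10.7,14,3,-1.7],
    [-14.3,18.7,4,-1.7],
    [-17.3,22.7,5.2,-1.7]
  ]
}}

```text
time: 1.7
position: [0.6259, 0.2116, 0.1498]
tcp_rot: [0.0, 0.67, 0.742, 0.0]
force: [-0.0, 0.8, -0.1]
grip_width: 1.0
```

```bash
python3 - <<'E'
from h import *
plan([(.626,.212,.021,96)])
c=optics.camera('wrist');cv2.imwrite('pics/w1.png',c['pixels'])
print(proj(c,(.626,.212,.051)),proj(c,(.626,.212,.015)))
E
```

```text
now [0.6259 0.2116 0.1498] yaw 95.85 tilt 0.01 t 1.7 grip 0.9997129950833415 F [-0.   0.8 -0.1]
(0.626, 0.212, 0.021, 96) -> [ 0.04  0.02 12.88 -0.15] dist 12.9
[251.99777184 179.71355995] [251.87666178 171.00694971]
```

View pics/w1.png

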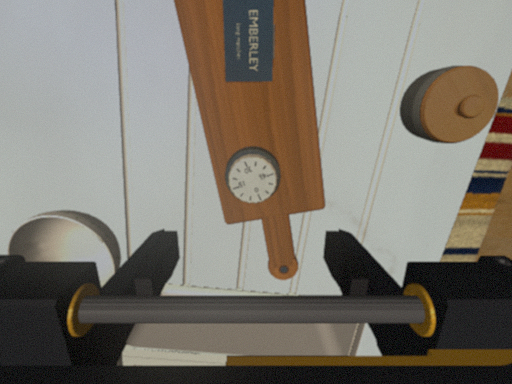

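>>> {"op": "step_arm", "data": {
  "series": [
    [0,-0.2,4,0],
    [0,-0.2,9,0],
    [0,-0.2,12,0],
    [0,-0.2,13,0],
    [0,-0.2,13,0]
  ]
}}

```text
time: 2.38
position: [0.6224, 0.213, 0.0206]
tcp_rot: [0.0, 0.67, 0.743, 0.0]
force: [-0.2, 0.4, 0.2]
grip_width: 1.0
```

>>> {"op": "step_arm", "data": {
  "series": [
    [0,0,0,0],
    [0,0,0,0],
    [0,0,0,0],
    [0,0,0,0]
  ],
  "gripper": 1,
  "force": 25
}}

```text
time: 2.88
position: [0.6222, 0.2129, 0.0205]
tcp_rot: [0.0, 0.67, 0.743, 0.0]
force: [0.3, -0.1, 0.2]
grip_width: 0.569
```

>>> {"op": "step_arm", "data": {
  "series": [
    [0,0,0,0],
    [0,0,0,0]
  ]
}}

```text
time: 3.12
position: [0.6221, 0.213, 0.0202]
tcp_rot: [-0.0, 0.67, 0.743, -0.0]
force: [-1.1, 0.3, -0.5]
grip_width: 0.349
```

```bash
python3 - <<'E'
from h import *
plan([(.62,-.01,.10,90)])
c=optics.camera('wrist');d=optics.camera('scene');cv2.imwrite('pics/w2.png',np.hstack([cv2.resize(c['pixels'],(400,300)),cv2.resize(d['pixels'][120:270,140:340],(400,300))]))
E
```

```text
now [0.6221 0.213  0.0202] yaw 95.9 tilt 0.0 t 3.125 grip 0.34921528448707445 F [-1.1  0.3 -0.5]
(0.62, -0.01, 0.1, 90) -> [-22.16  -2.5   -7.98   5.9 ] dist 23.7
```

View pics/w2.png

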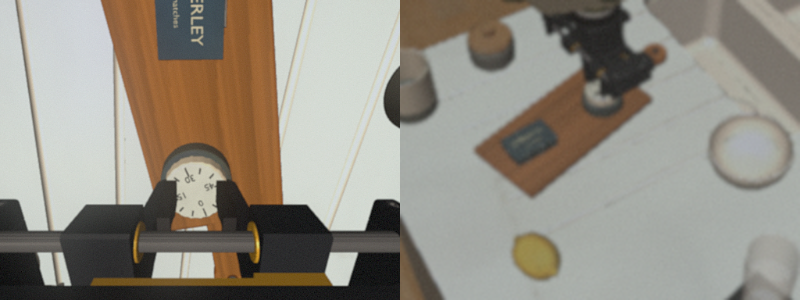

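>>> {"op": "step_arm", "data": {
  "series": [
    [0,0,0,0],
    [0,0,0,0],
    [0,0,0,0],
    [0,0,-4.5,0],
    [0,0,-9,0]
  ],
  "gripper": 0
}}

```text
time: 3.85
position: [0.6219, 0.2129, 0.1111]
tcp_rot: [-0.0, 0.67, 0.743, -0.0]
force: [-0.6, -0.0, -0.1]
grip_width: 0.795
```

```bash
python3 - <<'E'
from h import *
plan([])
p,R,s=pose()
c=optics.camera('wrist');im=c['pixels'];print('tcp',proj(c,p),'grasp',proj(c,p+[0,0,.019]))
cv2.imwrite('pics/w3.png',im)
d=optics.camera('scene');cv2.imwrite('pics/w3s.png',cv2.resize(d['pixels'][120:270,140:340],(800,600)))
E
```

```text
now [0.6219 0.2129 0.1111] yaw 95.89 tilt 0.06 t 3.85 grip 0.7948700494523208 F [-0.6 -0.  -0.1]
tcp [251.93233284 218.65763218] grasp [252.0393199  230.77193086]
```

View pics/w3.png

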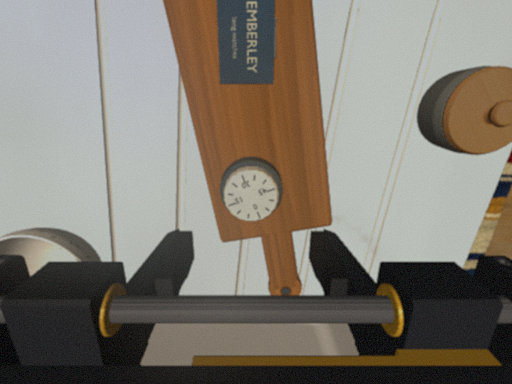

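View pics/w3s.png

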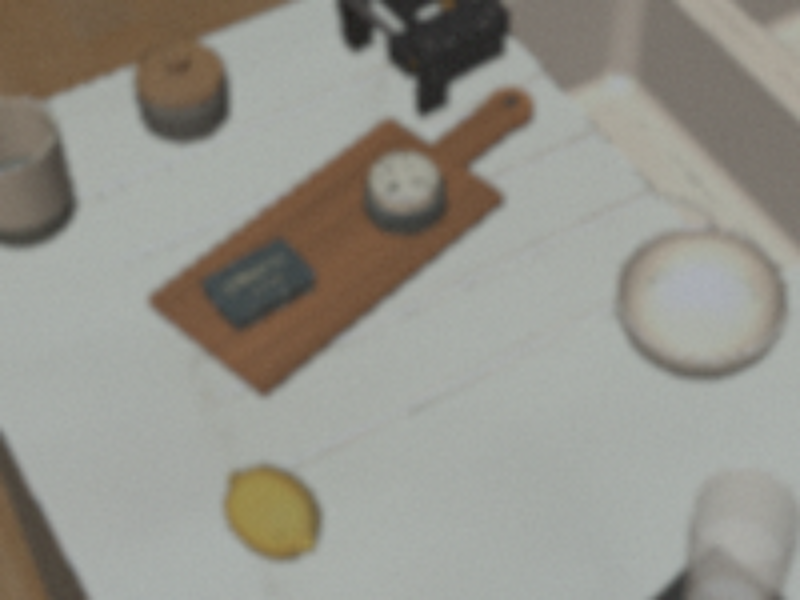

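```bash
python3 - <<'E'
from h import *
c=optics.camera('wrist');print(onz(c,(251.5,193.5),.051), onz(c,(251.5,188),.03))
d=optics.camera('scene');print(onz(d,(140+407/4,120+182/4),.051))
t=optics.camera('top');cv2.imwrite('pics/t2.png',cv2.resize(t['pixels'][140:250,160:270],None,fx=5,fy=5,interpolation=cv2.INTER_CUBIC))
p=pose()[0]
for z in(0,.02,.04):print(proj(c,p+[0,0,z]))
E
```

```text
[0.62859182 0.21367013 0.051     ] [0.63025906 0.21390339 0.03      ]
[0.62592016 0.20292702 0.051     ]
[251.65041274 211.7492482 ]
[251.74631705 223.80012016]
[251.86395143 238.58148873]
```

View pics/t2.png

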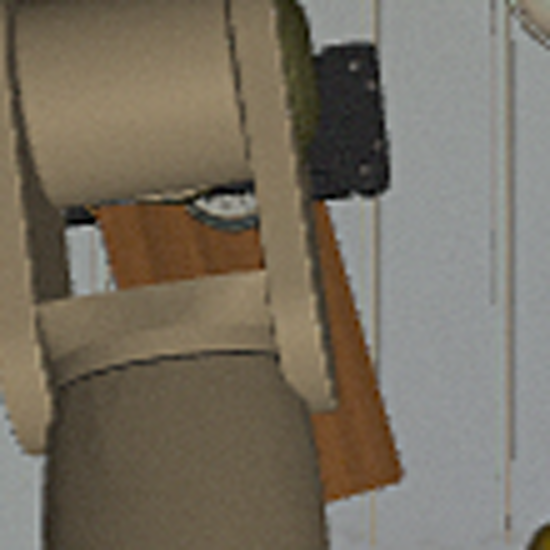

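```bash
python3 - <<'E'
from h import *
p,R,s=pose();print(p,s['grip_width'],s['joint_pos'])
c=optics.camera('scene');w=optics.camera('wrist')
a=cv2.resize(c['pixels'][60:210,180:330],(600,600),interpolation=cv2.INTER_CUBIC)
b=w['pixels'].copy()
for sg in (-1,1):
  for k,z in enumerate((0,.02,.04)):
    q=p+sg*R[:,0]*.044*s['grip_width']+[0,0,z]
    u=proj(c,q);cv2.circle(a,(int((u[0]-180)*4),int((u[1]-60)*4)),3,[(0,0,255),(0,255,0),(255,0,0)][k],-1)
    u=proj(w,q);cv2.circle(b,(int(u[0]),int(u[1])),3,[(0,0,255),(0,255,0),(255,0,0)][k],-1)
cv2.imwrite('pics/f1.png',a);cv2.imwrite('pics/f2.png',b)
E
```

```text
[0.621652   0.21289131 0.10945966] 0.9979149490018077 [ 1.50171920e-01  6.39637301e-01  1.11375959e+00 -3.15279607e-05
  1.38943788e+00 -1.52362303e+00]
```

View pics/f1.png

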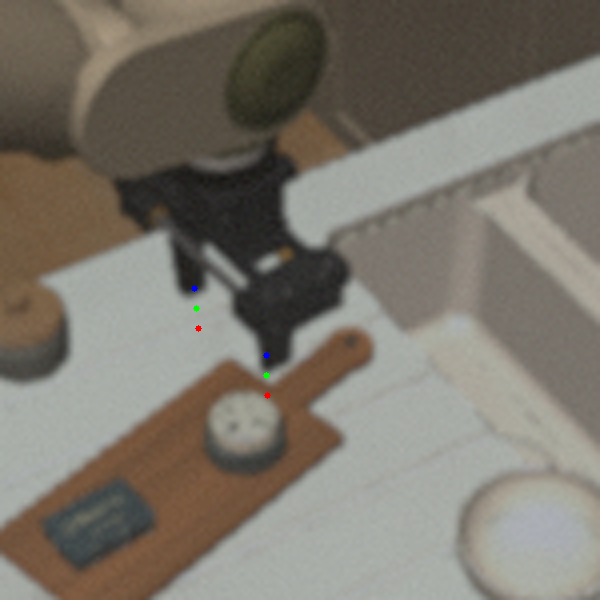

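View pics/f2.png

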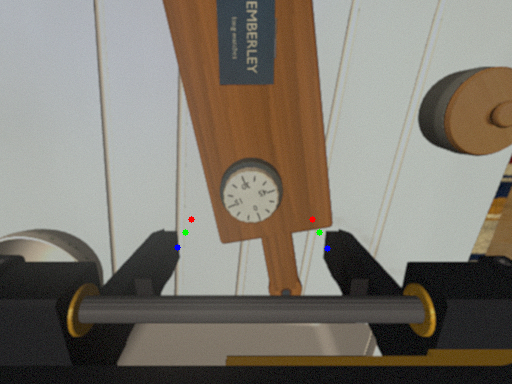

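>>> {"op": "step_arm", "data": {
  "series": [
    [0,0.5,3,0],
    [0,0.5,7,0],
    [0,0.5,10,0],
    [0,0.5,10.9,0],
    [0,0.5,10.9,0]
  ]
}}

```text
time: 4.82
position: [0.627, 0.2134, 0.001]
tcp_rot: [-0.0, 0.67, 0.743, -0.0]
force: [-0.4, -0.1, -0.3]
grip_width: 1.0
```

```bash
python3 - <<'E'
from h import *
plan([])
p,R,s=pose()
c=optics.camera('scene');w=optics.camera('wrist')
a=cv2.resize(c['pixels'][60:210,180:330],(400,400),interpolation=cv2.INTER_CUBIC)
cv2.imwrite('pics/f3.png',np.hstack([a,cv2.resize(w['pixels'],(400,400))]))
E
```

```text
now [0.627  0.2134 0.001 ] yaw 95.9 tilt 0.05 t 4.825 grip 0.9995816841811734 F [-0.4 -0.1 -0.3]
```

View pics/f3.png

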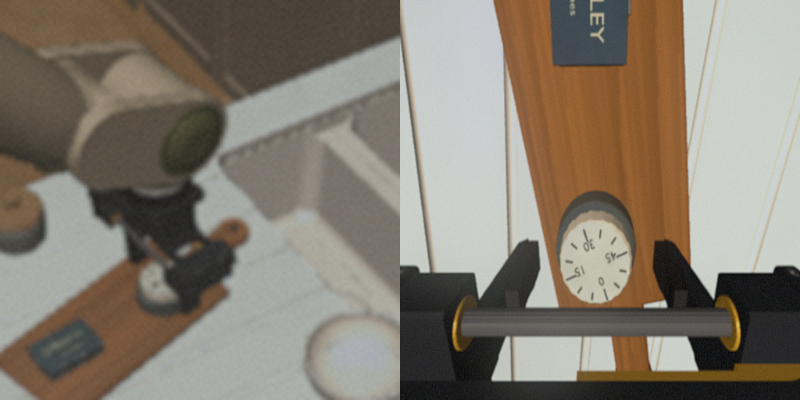

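>>> {"op": "step_arm", "data": {
  "series": [
    [0,0,0.5,0],
    [0,0,0.8,0],
    [0,0,1.0,0],
    [0,0,1.2,0]
  ]
}}

```text
time: 5.42
position: [0.6271, 0.2135, -0.0108]
tcp_rot: [0.0, 0.67, 0.743, 0.0]
force: [-0.5, -0.1, 0.4]
grip_width: 1.001
```

>>> {"op": "step_arm", "data": {
  "series": [
    [0,0,0.15,0],
    [0,0,0.3,0]
  ]
}}

```text
time: 5.68
position: [0.6271, 0.2135, -0.0138]
tcp_rot: [0.0, 0.67, 0.743, 0.0]
force: [0.4, -0.3, 0.5]
grip_width: 0.997
```

>>> {"op": "step_arm", "data": {
  "series": [
    [0,0,0.15,0],
    [0,0,0.2,0]
  ]
}}

```text
time: 5.92
position: [0.627, 0.2134, -0.0159]
tcp_rot: [-0.0, 0.67, 0.743, -0.0]
force: [0.3, -0.3, 0.6]
grip_width: 1.001
```

>>> {"op": "step_arm", "data": {
  "series": [
    [0,0,0.1,0],
    [0,0,0.2,0]
  ]
}}

```text
time: 6.18
position: [0.6271, 0.2135, -0.0177]
tcp_rot: [0.0, 0.67, 0.743, 0.0]
force: [0.6, 1.0, 0.9]
grip_width: 0.999
```

>>> {"op": "step_arm", "data": {
  "series": [
    [0,0,0.1,0],
    [0,0,0.2,0]
  ]
}}

```text
time: 6.42
position: [0.6271, 0.2135, -0.0198]
tcp_rot: [0.0, 0.67, 0.743, -0.0]
force: [-0.5, 0.3, 0.1]
grip_width: 0.995
```

>>> {"op": "step_arm", "data": {
  "series": [
    [0,0,0,0],
    [0,0,0,0],
    [0,0,0,0],
    [0,0,0,0]
  ],
  "gripper": 1,
  "force": 20
}}

```text
time: 6.92
position: [0.6271, 0.2135, -0.0197]
tcp_rot: [0.0, 0.67, 0.743, 0.0]
force: [-0.8, 0.5, 0.1]
grip_width: 0.731
```

>>> {"op": "step_arm", "data": {
  "series": [
    [0,0,0,0]
  ]
}}

```text
time: 7.05
position: [0.6271, 0.2135, -0.0197]
tcp_rot: [0.0, 0.67, 0.743, 0.0]
force: [0.5, -0.1, -0.3]
grip_width: 0.733
```

```bash
python3 - <<'E'
from h import *
plan([(.627,.213,.06,96),(.62,-.01,.06,90)])
c=optics.camera('scene');w=optics.camera('wrist')
a=cv2.resize(c['pixels'][60:210,180:330],(400,400),interpolation=cv2.INTER_CUBIC)
cv2.imwrite('pics/f4.png',np.hstack([a,cv2.resize(w['pixels'],(400,400))]))
E
```

```text
now [ 0.6271  0.2135 -0.0197] yaw 95.9 tilt 0.01 t 7.05 grip 0.7332181422950943 F [ 0.5 -0.1 -0.3]
(0.627, 0.213, 0.06, 96) -> [-0.04 -0.02 -7.97 -0.1 ] dist 8.0
(0.62, -0.01, 0.06, 90) -> [-22.1   -3.03  -0.     6.  ] dist 22.3
```

View pics/f4.png

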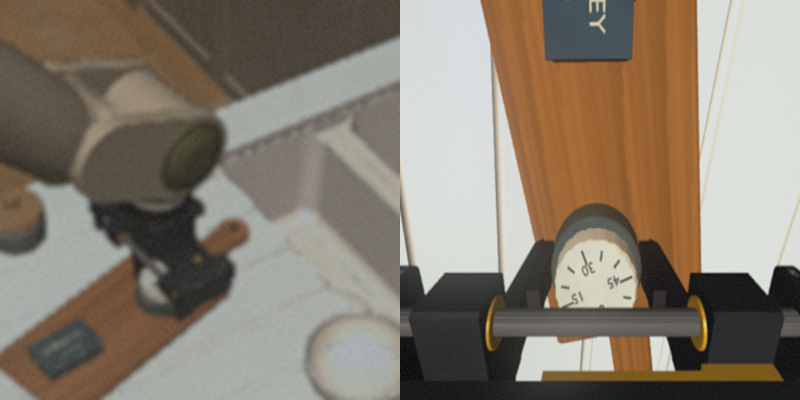

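>>> {"op": "step_arm", "data": {
  "series": [
    [0,0,-2,0],
    [0,0,-5,0],
    [-3,-0.4,-6,0],
    [-8,-1.1,-6,3],
    [-13,-1.8,-6,6]
  ]
}}

```text
time: 7.78
position: [0.6223, 0.0811, 0.0403]
tcp_rot: [0.0, 0.708, 0.706, 0.0]
force: [-0.4, -0.3, -1.0]
grip_width: 0.729
```

```bash
python3 - <<'E'
from h import *
plan([(.62,-.01,-.033,90)])
E
```

```text
now [0.6223 0.0811 0.0403] yaw 89.84 tilt 0.01 t 7.775 grip 0.7291438335589588 F [-0.4 -0.3 -1. ]
(0.62, -0.01, -0.033, 90) -> [-9.11 -0.2   7.33 -0.16] dist 11.7
```

>>> {"op": "step_arm", "data": {
  "series": [
    [-5,-0.1,0,0],
    [-9.1,-0.2,2,0],
    [-9.1,-0.2,5,0],
    [-9.1,-0.2,6.8,0],
    [-9.1,-0.2,7.3,0]
  ]
}}

```text
time: 8.4
position: [0.6199, -0.0081, -0.0337]
tcp_rot: [-0.001, 0.707, 0.707, -0.0]
force: [-0.4, 0.7, -0.6]
grip_width: 0.73
```

>>> {"op": "step_arm", "data": {
  "series": [
    [0,0,0.1,0],
    [0,0,0.1,0]
  ]
}}

```text
time: 8.65
position: [0.6209, -0.0084, -0.0329]
tcp_rot: [0.001, 0.707, 0.707, 0.0]
force: [0.3, 0.9, -1.1]
grip_width: 0.731
```

>>> {"op": "step_arm", "data": {
  "series": [
    [0,0,0,0],
    [0,0,0,0],
    [0,0,-1,0],
    [0,0,-5,0],
    [0,0,-9,0]
  ],
  "gripper": 0
}}

```text
time: 9.28
position: [0.6203, -0.0087, 0.058]
tcp_rot: [0.0, 0.708, 0.706, 0.0]
force: [1.6, -0.9, 0.9]
grip_width: 1.0
```

```bash
python3 - <<'E'
from h import *
plan([(.491,.196,.06,96.56),(.491,.196,-.0185,96.56)])
E
```

```text
now [ 0.6203 -0.0087  0.058 ] yaw 89.9 tilt 0.01 t 9.275 grip 1.000369643521201 F [ 1.6 -0.9  0.9]
(0.491, 0.196, 0.06, 96.56) -> [ 20.45 -12.97  -0.2   -6.66] dist 24.2
(0.491, 0.196, -0.0185, 96.56) -> [ 0.    0.    7.85 -0.  ] dist 7.8
```

>>> {"op": "step_arm", "data": {
  "series": [
    [3,-2,-0.5,-2],
    [8,-5,-0.5,-4],
    [13,-8.5,-0.5,-6],
    [18,-11.5,0,-6.7],
    [20.5,-13,1,-6.7]
  ]
}}

```text
time: 9.9
position: [0.4894, 0.1987, 0.0473]
tcp_rot: [0.0, 0.664, 0.747, 0.001]
force: [-0.1, -0.5, -0.8]
grip_width: 0.996
```

```bash
python3 - <<'E'
from h import *
plan([(.491,.196,-.018,96.56)])
w=optics.camera('wrist');cv2.imwrite('pics/w5.png',w['pixels']);print(proj(w,(.4911,.1958,.033)))
d=optics.camera('scene');cv2.imwrite('pics/s5.png',cv2.resize(d['pixels'][100:300,180:380],(600,600)))
E
```

```text
now [0.4894 0.1987 0.0473] yaw 96.72 tilt 0.09 t 9.9 grip 0.9962442289712176 F [-0.1 -0.5 -0.8]
(0.491, 0.196, -0.018, 96.56) -> [-0.28  0.12  6.53  0.16] dist 6.5
[247.9896772  212.38216621]
```

View pics/w5.png

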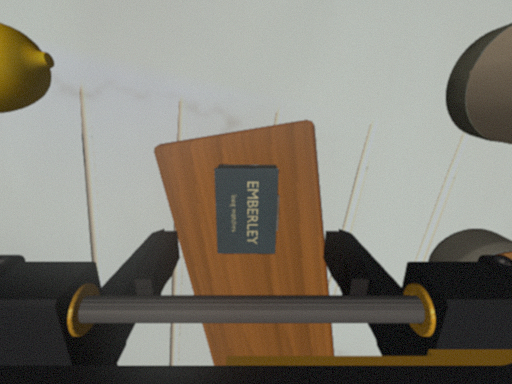

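View pics/s5.png

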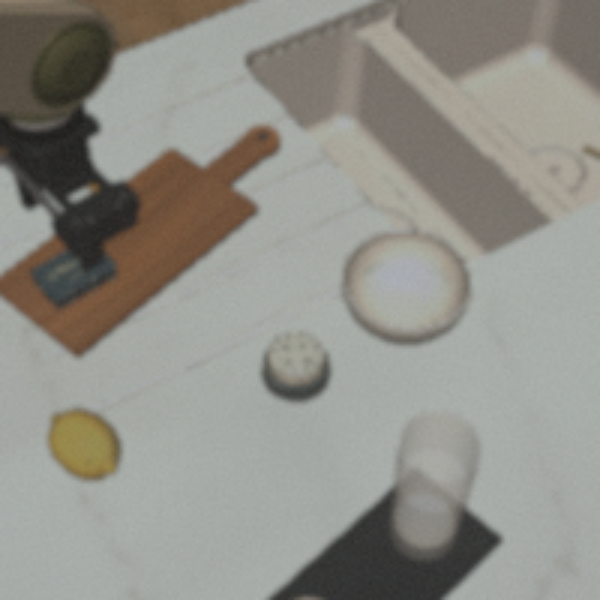

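>>> {"op": "step_arm", "data": {
  "series": [
    [-0.2,0,2.5,0.2],
    [-0.2,0,5,0.2],
    [-0.2,0,6,0.2],
    [-0.2,0,6.5,0.2],
    [-0.2,0,6.5,0.2]
  ]
}}

```text
time: 10.62
position: [0.4914, 0.1943, -0.0183]
tcp_rot: [0.0, 0.667, 0.745, 0.0]
force: [-0.0, -0.3, 0.7]
grip_width: 1.001
```

>>> {"op": "step_arm", "data": {
  "series": [
    [0,0,0,0],
    [0,0,0,0],
    [0,0,0,0],
    [0,0,0,0],
    [0,0,0,0]
  ],
  "gripper": 1,
  "force": 20
}}

```text
time: 11.25
position: [0.491, 0.1946, -0.0187]
tcp_rot: [-0.0, 0.667, 0.745, 0.0]
force: [0.3, 0.4, 1.3]
grip_width: 0.535
```

>>> {"op": "step_arm", "data": {
  "series": [
    [0,0,0,0],
    [0,0,0,0]
  ]
}}

```text
time: 11.5
position: [0.491, 0.1946, -0.0187]
tcp_rot: [-0.0, 0.667, 0.745, 0.0]
force: [-0.9, 0.5, 1.1]
grip_width: 0.534
```

```bash
python3 - <<'E'
from h import *
plan([(.53,-.06,.03,90),(.53,-.06,-.0335,90)])
E
```

```text
now [ 0.491   0.1946 -0.0187] yaw 96.4 tilt 0.01 t 11.5 grip 0.534480182905821 F [-0.9  0.5  1.1]
(0.53, -0.06, 0.03, 90) -> [-25.74   1.04  -4.87   6.4 ] dist 26.2
(0.53, -0.06, -0.0335, 90) -> [ 0.    0.    6.35 -0.  ] dist 6.4
```

>>> {"op": "step_arm", "data": {
  "series": [
    [0,0,-2,0],
    [0,0,-5,0],
    [-4,0.2,-6,2],
    [-9,0.4,-6,4],
    [-14,0.6,-6,6.4]
  ]
}}

```text
time: 12.12
position: [0.5126, 0.0547, 0.0413]
tcp_rot: [0.0, 0.707, 0.707, -0.0]
force: [1.7, 0.0, -0.8]
grip_width: 0.533
```

```bash
python3 - <<'E'
from h import *
plan([(.53,-.06,-.033,90)])
E
```

```text
now [0.5126 0.0547 0.0413] yaw 89.96 tilt 0.02 t 12.125 grip 0.5326129745950111 F [ 1.7  0.  -0.8]
(0.53, -0.06, -0.033, 90) -> [-11.47   1.75   7.43  -0.04] dist 13.8
```

>>> {"op": "step_arm", "data": {
  "series": [
    [-6,1,0,0],
    [-11.5,1.8,1,0],
    [-11.5,1.8,5,0],
    [-11.5,1.8,7,0],
    [-11.5,1.8,7.4,0]
  ]
}}

```text
time: 12.75
position: [0.5295, -0.0589, -0.0338]
tcp_rot: [-0.001, 0.707, 0.707, -0.001]
force: [-9.0, -0.9, 19.3]
grip_width: 0.534
```

>>> {"op": "step_arm", "data": {
  "series": [
    [0,0,0.1,0],
    [0,0,0.1,0]
  ]
}}

```text
time: 13.0
position: [0.531, -0.0589, -0.0331]
tcp_rot: [0.001, 0.707, 0.707, 0.0]
force: [-0.3, 0.0, -0.6]
grip_width: 0.532
```

>>> {"op": "step_arm", "data": {
  "series": [
    [0,0,0,0],
    [0,0,0,0],
    [0,0,-1,0],
    [0,0,-6,0],
    [0,0,-12,0]
  ],
  "gripper": 0
}}

```text
time: 13.62
position: [0.53, -0.0588, 0.0878]
tcp_rot: [-0.001, 0.707, 0.707, -0.0]
force: [-0.7, -0.1, -1.3]
grip_width: 1.002
```

>>> {"op": "step_arm", "data": {
  "series": [
    [0,0,-3,0],
    [0,0,-6,0],
    [-2,1,-6,0],
    [-4,2,-6,0]
  ]
}}

```text
time: 14.12
position: [0.5508, -0.1002, 0.1458]
tcp_rot: [-0.0, 0.707, 0.707, -0.0]
force: [0.3, -0.7, -0.5]
grip_width: 1.002
```

```bash
python3 - <<'E'
from h import *
plan([(.622,-.209,.14,90)])
w=optics.camera('wrist');cv2.imwrite('pics/w6.png',w['pixels'])
d=optics.camera('scene');cv2.imwrite('pics/s6.png',cv2.resize(d['pixels'][150:350,200:400],(600,600)))
E
```

```text
now [ 0.5508 -0.1002  0.1458] yaw 90.0 tilt 0.04 t 14.125 grip 1.0022826122733175 F [ 0.3 -0.7 -0.5]
(0.622, -0.209, 0.14, 90) -> [-10.88   7.12   0.58   0.  ] dist 13.0
```

View pics/w6.png

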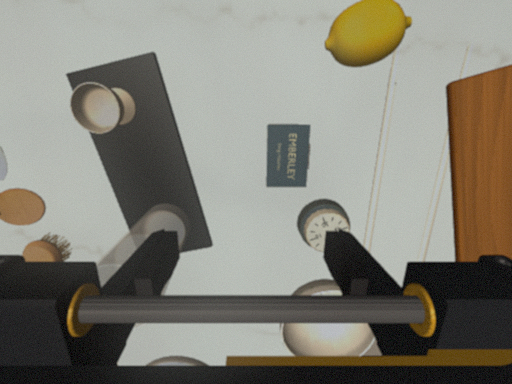

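View pics/s6.png

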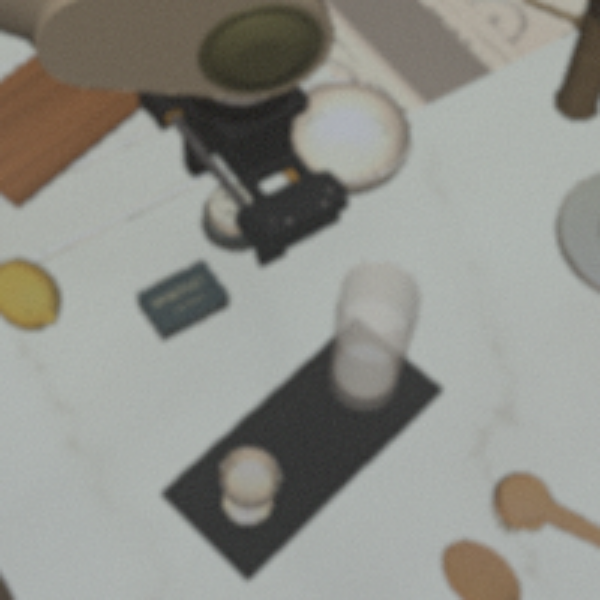

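>>> {"op": "step_arm", "data": {
  "series": [
    [-3,2,-1,0],
    [-6,4,-1,0],
    [-9,6,-1,0],
    [-10.9,7,-1,0]
  ]
}}

```text
time: 14.72
position: [0.6208, -0.2092, 0.1545]
tcp_rot: [-0.001, 0.707, 0.707, -0.0]
force: [0.3, 1.1, 0.1]
grip_width: 0.998
```

```bash
python3 - <<'E'
from h import *
plan([])
w=optics.camera('wrist');b=w['pixels'].copy()
for z,r,col in((.147,.033,(0,0,255)),(.008,.029,(0,255,0))):
    for x,y in ((.621,-.209),):
        pts=np.array([proj(w,(x+r*np.cos(a),y+r*np.sin(a),z)) for a in np.linspace(0,6.28,60)]).round().astype(int)
        cv2.polylines(b,[pts],True,col,1)
cv2.imwrite('pics/w7.png',b); cv2.imwrite('pics/w7b.png',w['pixels'])
E
```

```text
now [ 0.6208 -0.2092  0.1545] yaw 89.94 tilt 0.15 t 14.725 grip 0.9984961770312067 F [0.3 1.1 0.1]
```

View pics/w7.png

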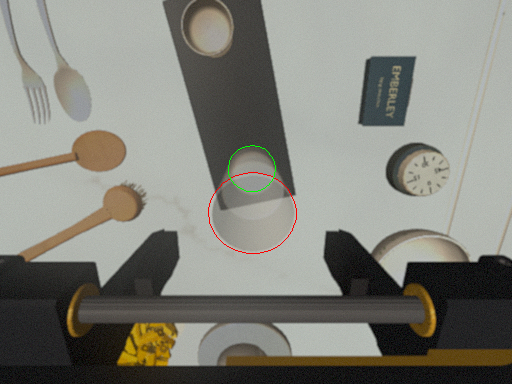

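View pics/w7b.png

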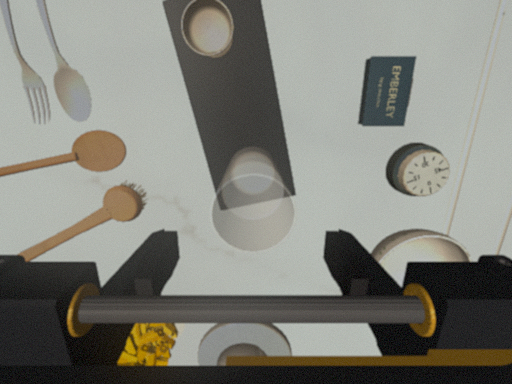

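>>> {"op": "step_arm", "data": {
  "series": [
    [0,0,2,0],
    [0,0,5,0],
    [0,0,7.5,0],
    [0,0,8.7,0],
    [0,0,9,0]
  ]
}}

```text
time: 15.4
position: [0.6202, -0.2076, 0.0656]
tcp_rot: [-0.001, 0.707, 0.707, -0.0]
force: [-0.7, -0.8, 0.1]
grip_width: 0.999
```

>>> {"op": "step_arm", "data": {
  "series": [
    [0,0,0,0],
    [0,0,0,0],
    [0,0,0,0],
    [0,0,0,0],
    [0,0,0,0]
  ],
  "gripper": 1,
  "force": 18
}}

```text
time: 16.02
position: [0.6209, -0.208, 0.0671]
tcp_rot: [0.001, 0.707, 0.707, 0.0]
force: [0.8, 1.4, 5.4]
grip_width: 0.721
```

```bash
python3 - <<'E'
from h import *
plan([(.626,.232,.165,95)])
w=optics.camera('wrist');d=optics.camera('scene')
cv2.imwrite('pics/s8.png',np.hstack([cv2.resize(w['pixels'],(400,400)),cv2.resize(d['pixels'][150:350,200:400],(400,400))]))
E
```

```text
now [ 0.6209 -0.208   0.0671] yaw 90.0 tilt 0.08 t 16.025 grip 0.7214763945712326 F [0.8 1.4 5.4]
(0.626, 0.232, 0.165, 95) -> [44.    0.51 -9.79 -5.  ] dist 45.1
```

View pics/s8.png

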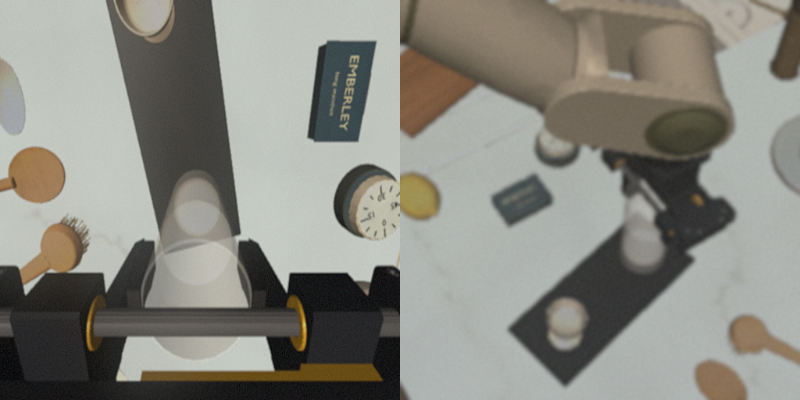

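>>> {"op": "step_arm", "data": {
  "series": [
    [0,0,-1,0],
    [0,0,-3,0],
    [0,0,-6,0],
    [0,0,-9,0],
    [0,0,-10,0]
  ]
}}

```text
time: 16.75
position: [0.6209, -0.2082, 0.1679]
tcp_rot: [0.001, 0.707, 0.707, 0.0]
force: [0.3, 0.0, -3.4]
grip_width: 0.725
```

>>> {"op": "step_arm", "data": {
  "series": [
    [2,0,0,0],
    [6,0,0,0],
    [11,0,0,0],
    [16,0,0,0],
    [21,0,0,0]
  ]
}}

```text
time: 17.38
position: [0.6193, 0.0051, 0.1646]
tcp_rot: [-0.001, 0.707, 0.707, -0.001]
force: [-0.6, 0.3, -2.6]
grip_width: 0.726
```

>>> {"op": "step_arm", "data": {
  "series": [
    [5,0,0,0],
    [10,0,0,-2],
    [15,0,0,-4],
    [19,0,0,-5],
    [21,0,0,-5]
  ]
}}

```text
time: 18.0
position: [0.619, 0.2149, 0.1646]
tcp_rot: [-0.001, 0.675, 0.738, -0.001]
force: [-0.3, -0.4, -2.8]
grip_width: 0.723
```

```bash
python3 - <<'E'
from h import *
plan([(.626,.232,.085,95)])
w=optics.camera('wrist');d=optics.camera('scene')
cv2.imwrite('pics/s9.png',np.hstack([cv2.resize(w['pixels'],(400,400)),cv2.resize(d['pixels'][60:260,150:350],(400,400))]))
E
```

```text
now [0.619  0.2149 0.1646] yaw 95.14 tilt 0.17 t 18.0 grip 0.7231576974130538 F [-0.3 -0.4 -2.8]
(0.626, 0.232, 0.085, 95) -> [1.64 0.85 7.96 0.14] dist 8.2
```

View pics/s9.png

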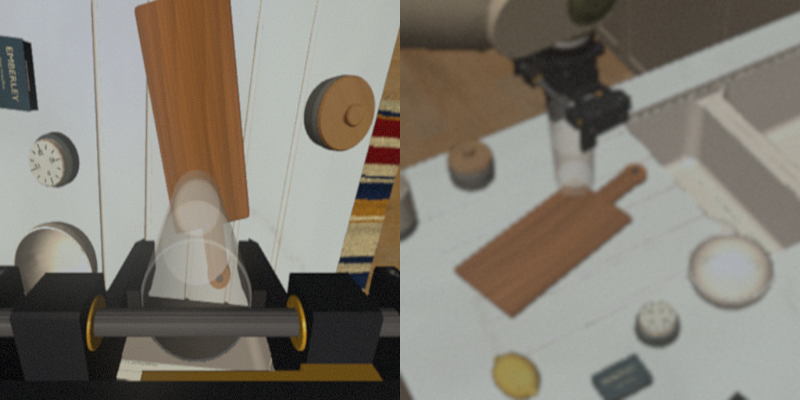

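>>> {"op": "step_arm", "data": {
  "series": [
    [0.8,0.4,1,0],
    [1.6,0.8,3.5,0],
    [1.6,0.8,6,0],
    [1.6,0.8,7.5,0],
    [1.6,0.8,8,0]
  ]
}}

```text
time: 18.73
position: [0.627, 0.228, 0.0852]
tcp_rot: [-0.0, 0.676, 0.737, -0.001]
force: [0.5, -0.3, -2.8]
grip_width: 0.726
```

>>> {"op": "step_arm", "data": {
  "series": [
    [0,0,0.2,0],
    [0,0,0.4,0],
    [0,0,0.6,0],
    [0,0,0.8,0]
  ]
}}

```text
time: 19.23
position: [0.6272, 0.2288, 0.0784]
tcp_rot: [0.0, 0.676, 0.737, 0.0]
force: [-0.8, 0.5, -3.2]
grip_width: 0.723
```

>>> {"op": "step_arm", "data": {
  "series": [
    [0,0,0.1,0],
    [0,0,0.2,0]
  ]
}}

```text
time: 19.48
position: [0.6272, 0.2287, 0.0762]
tcp_rot: [0.0, 0.676, 0.737, 0.0]
force: [-0.3, -0.1, -3.1]
grip_width: 0.725
```

>>> {"op": "step_arm", "data": {
  "series": [
    [0,0,0.1,0],
    [0,0,0.2,0]
  ]
}}

```text
time: 19.73
position: [0.6271, 0.2287, 0.0742]
tcp_rot: [0.0, 0.676, 0.737, 0.0]
force: [-0.2, 0.5, -1.4]
grip_width: 0.724
```

>>> {"op": "step_arm", "data": {
  "series": [
    [0,0,0.05,0],
    [0,0,0.1,0]
  ]
}}

```text
time: 19.98
position: [0.6275, 0.2288, 0.0741]
tcp_rot: [0.0, 0.676, 0.737, 0.001]
force: [-1.3, 0.4, 6.5]
grip_width: 0.724
```

>>> {"op": "step_arm", "data": {
  "series": [
    [0,0,-0.1,0],
    [0,0,-0.1,0],
    [0,0,-0.1,0],
    [0,0,-1,0],
    [0,0,-4,0]
  ],
  "gripper": 0
}}

```text
time: 20.6
position: [0.6264, 0.2286, 0.1127]
tcp_rot: [-0.001, 0.676, 0.737, -0.001]
force: [-0.6, 0.5, 0.4]
grip_width: 1.0
```

>>> {"op": "step_arm", "data": {
  "series": [
    [0,0,-4,0],
    [0,0,-7,0],
    [-2,0,-7,0],
    [-6,0,-7,0],
    [-11,-1,-7,2]
  ]
}}

```text
time: 21.22
position: [0.6263, 0.1165, 0.1816]
tcp_rot: [-0.001, 0.688, 0.725, -0.001]
force: [0.7, -0.2, -0.3]
grip_width: 0.997
```

```bash
python3 - <<'E'
from h import *
plan([(.477,-.249,.08,90)])
w=optics.camera('wrist');d=optics.camera('scene')
cv2.imwrite('pics/s10.png',np.hstack([cv2.resize(w['pixels'],(400,400)),cv2.resize(d['pixels'][60:260,150:350],(400,400))]))
E
```

```text
now [0.6263 0.1165 0.1816] yaw 92.99 tilt 0.12 t 21.225 grip 0.9972966092035609 F [ 0.7 -0.2 -0.3]
(0.477, -0.249, 0.08, 90) -> [-35.72 -16.82  10.16   2.99] dist 40.8
```

View pics/s10.png

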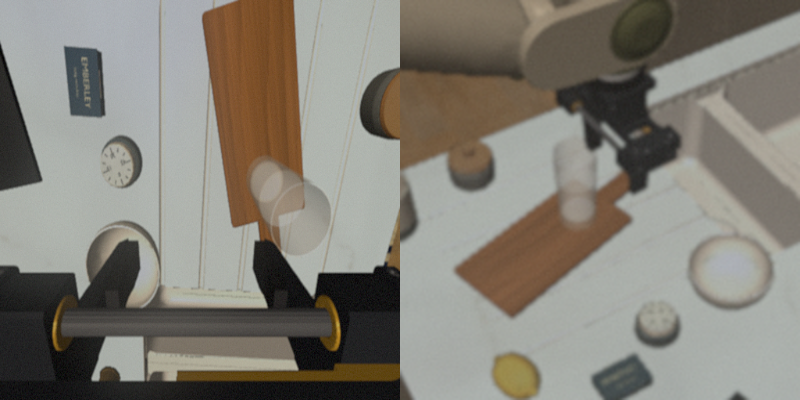

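>>> {"op": "step_arm", "data": {
  "series": [
    [-4,-2,1,1],
    [-9,-4.5,3,2],
    [-14,-6.8,5,3],
    [-19,-9,7,3],
    [-24,-11.3,9,3]
  ]
}}

```text
time: 21.95
position: [0.5251, -0.1286, 0.092]
tcp_rot: [-0.0, 0.707, 0.707, -0.0]
force: [0.6, -0.5, -0.7]
grip_width: 0.999
```

>>> {"op": "step_arm", "data": {
  "series": [
    [-4.5,-2,0,0],
    [-9,-4,0,0],
    [-11,-4.9,0,0],
    [-11,-4.9,0,0]
  ]
}}

```text
time: 22.45
position: [0.4766, -0.2382, 0.0926]
tcp_rot: [-0.001, 0.708, 0.706, -0.0]
force: [0.2, 1.0, 0.2]
grip_width: 1.001
```

```bash
python3 - <<'E'
from h import *
plan([(.477,-.249,.005,90)])
w=optics.camera('wrist');b=w['pixels'].copy();cv2.imwrite('pics/w11.png',b)
for z,r,col in((.058,.0235,(0,0,255)),(.008,.019,(0,255,0))):
        pts=np.array([proj(w,(.477+r*np.cos(a),-.249+r*np.sin(a),z)) for a in np.linspace(0,6.28,60)]).round().astype(int)
        cv2.polylines(b,[pts],True,col,1)
cv2.imwrite('pics/w11b.png',b)
E
```

```text
now [ 0.4766 -0.2382  0.0926] yaw 89.86 tilt 0.07 t 22.45 grip 1.0011820503128444 F [0.2 1.  0.2]
(0.477, -0.249, 0.005, 90) -> [-1.08  0.04  8.76 -0.14] dist 8.8
```

View pics/w11b.png

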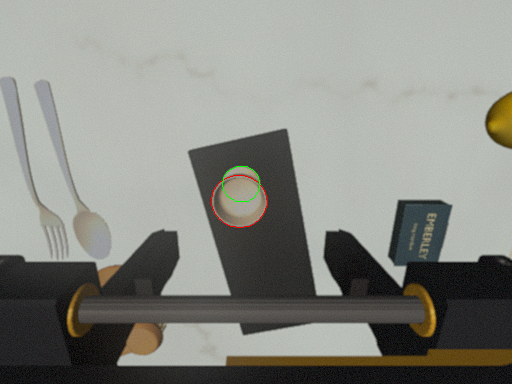

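>>> {"op": "step_arm", "data": {
  "series": [
    [-1,0,1,0],
    [-1,0,4,0],
    [-1,0,7.5,0],
    [-1,0,9.5,0],
    [-1,0,9.9,0]
  ]
}}

```text
time: 23.12
position: [0.4771, -0.2463, -0.0074]
tcp_rot: [-0.002, 0.707, 0.707, -0.0]
force: [-0.3, -0.7, 1.0]
grip_width: 1.001
```

>>> {"op": "step_arm", "data": {
  "series": [
    [0,0,0,0],
    [0,0,0,0],
    [0,0,0,0],
    [0,0,0,0],
    [0,0,0,0]
  ],
  "gripper": 1,
  "force": 15
}}

```text
time: 23.75
position: [0.4775, -0.2474, -0.0056]
tcp_rot: [0.0, 0.707, 0.707, 0.0]
force: [-0.4, -0.3, 1.2]
grip_width: 0.487
```

>>> {"op": "step_arm", "data": {
  "series": [
    [0,0,0,0],
    [0,0,0,0]
  ]
}}

```text
time: 24.0
position: [0.4776, -0.2474, -0.0056]
tcp_rot: [0.0, 0.707, 0.707, 0.0]
force: [-0.1, -0.5, 2.2]
grip_width: 0.488
```

```bash
python3 - <<'E'
from h import *
plan([(.482,.191,.08,95)])
w=optics.camera('wrist');d=optics.camera('scene')
cv2.imwrite('pics/s12.png',np.hstack([cv2.resize(w['pixels'],(400,400)),cv2.resize(d['pixels'][180:380,180:380],(400,400))]))
E
```

```text
now [ 0.4776 -0.2474 -0.0056] yaw 90.0 tilt 0.02 t 24.0 grip 0.48790511867098607 F [-0.1 -0.5  2.2]
(0.482, 0.191, 0.08, 95) -> [43.84  0.44 -8.56 -5.  ] dist 44.7
```

View pics/s12.png

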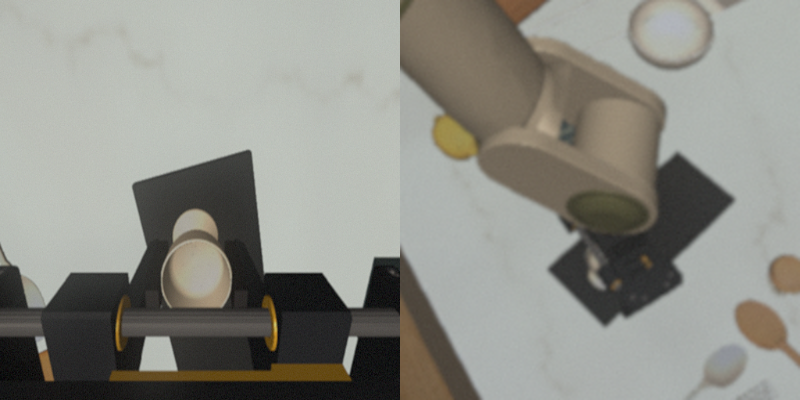

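>>> {"op": "step_arm", "data": {
  "series": [
    [0,0,-1,0],
    [0,0,-4,0],
    [1,0,-7.5,0],
    [4,0,-9,0],
    [9,0,-9,0]
  ]
}}

```text
time: 24.72
position: [0.478, -0.1575, 0.0858]
tcp_rot: [0.002, 0.708, 0.706, 0.0]
force: [1.3, 0.6, -0.7]
grip_width: 0.484
```

>>> {"op": "step_arm", "data": {
  "series": [
    [5,0,0,0],
    [10,0,0,0],
    [15,0,0,0],
    [20,0,0,0],
    [25,0,0,-3]
  ]
}}

```text
time: 25.35
position: [0.4772, 0.0943, 0.0847]
tcp_rot: [0.0, 0.688, 0.726, 0.0]
force: [0.6, -0.3, -0.7]
grip_width: 0.488
```

```bash
python3 - <<'E'
from h import *
plan([(.482,.191,.012,95)])
w=optics.camera('wrist')
cv2.imwrite('pics/s13.png',w['pixels'])
E
```

```text
now [0.4772 0.0943 0.0847] yaw 93.06 tilt 0.02 t 25.35 grip 0.4881831490582983 F [ 0.6 -0.3 -0.7]
(0.482, 0.191, 0.012, 95) -> [ 9.63  0.99  7.27 -1.94] dist 12.1
```

View pics/s13.png

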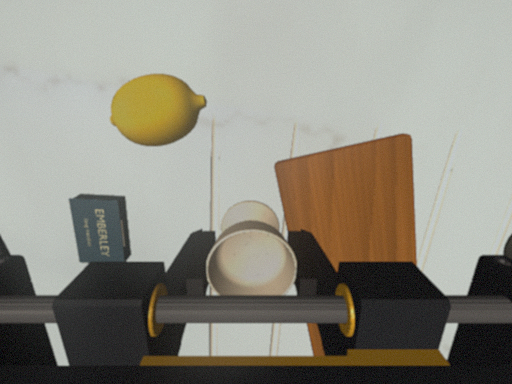

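>>> {"op": "step_arm", "data": {
  "series": [
    [4,0.4,0,-1],
    [8,0.8,0,-2],
    [9.7,1,2,-2],
    [9.7,1,5.5,-2],
    [9.7,1,7.2,-2]
  ]
}}

```text
time: 26.02
position: [0.4815, 0.1902, 0.0111]
tcp_rot: [-0.001, 0.675, 0.737, -0.001]
force: [0.4, -0.4, -0.9]
grip_width: 0.485
```

>>> {"op": "step_arm", "data": {
  "series": [
    [0,0,0.2,0],
    [0,0,0.5,0],
    [0,0,0.7,0],
    [0,0,0.9,0]
  ]
}}

```text
time: 26.52
position: [0.4826, 0.1901, 0.0036]
tcp_rot: [0.0, 0.676, 0.737, 0.0]
force: [-0.5, -0.1, -0.6]
grip_width: 0.487
```

>>> {"op": "step_arm", "data": {
  "series": [
    [0,0,0.1,0],
    [0,0,0.2,0]
  ]
}}

```text
time: 26.78
position: [0.4825, 0.1901, 0.0014]
tcp_rot: [0.0, 0.676, 0.737, 0.0]
force: [-1.0, -0.4, 6.4]
grip_width: 0.488
```

Contact as predicted. Release and rise.

>>> {"op": "step_arm", "data": {
  "series": [
    [0,0,0,0],
    [0,0,0,0],
    [0,0,0,0],
    [0,0,-1,0],
    [0,0,-4,0]
  ],
  "gripper": 0
}}

```text
time: 27.4
position: [0.4817, 0.19, 0.0413]
tcp_rot: [-0.001, 0.676, 0.737, -0.001]
force: [0.3, 0.1, 0.7]
grip_width: 0.995
```

>>> {"op": "step_arm", "data": {
  "series": [
    [0,0,-4,0],
    [0,0,-7,0],
    [-3,0,-7,0],
    [-8,1,-7,2],
    [-13,3,-7,5]
  ]
}}

```text
time: 28.02
position: [0.5237, 0.0621, 0.1123]
tcp_rot: [0.0, 0.707, 0.707, 0.0]
force: [0.8, 0.9, 0.0]
grip_width: 1.002
```

```bash
python3 - <<'E'
from h import *
plan([(.62,-.0085,.06,90)])
w=optics.camera('wrist');d=optics.camera('scene')
cv2.imwrite('pics/s14.png',np.hstack([cv2.resize(w['pixels'],(400,400)),cv2.resize(d['pixels'][100:300,150:350],(400,400))]))
E
```

```text
now [0.5237 0.0621 0.1123] yaw 89.96 tilt 0.06 t 28.025 grip 1.0017314728654945 F [0.8 0.9 0. ]
(0.62, -0.0085, 0.06, 90) -> [-7.05  9.64  5.23 -0.04] dist 13.0
```

View pics/s14.png

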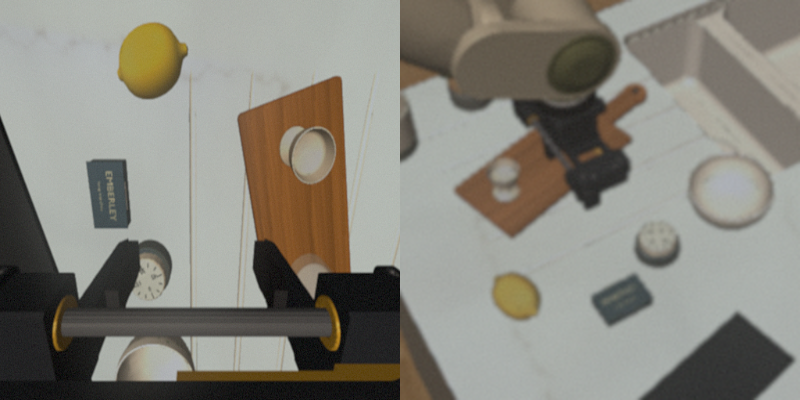

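>>> {"op": "step_arm", "data": {
  "series": [
    [-3,4,0,0],
    [-6,8,1,0],
    [-7.1,9.6,4,0],
    [-7.1,9.6,8,0],
    [-7.1,9.6,10,0]
  ]
}}

```text
time: 28.75
position: [0.6185, -0.0069, 0.0095]
tcp_rot: [-0.001, 0.707, 0.707, -0.001]
force: [-0.9, -0.2, 0.6]
grip_width: 0.998
```

```bash
python3 - <<'E'
from h import *
plan([(.62,-.0085,-.033,90)])
w=optics.camera('wrist')
cv2.imwrite('pics/s15.png',w['pixels']);print(proj(w,(.62,-.0085,.036)))
E
```

```text
now [ 0.6185 -0.0069  0.0095] yaw 90.03 tilt 0.17 t 28.75 grip 0.9978720981602307 F [-0.9 -0.2  0.6]
(0.62, -0.0085, -0.033, 90) -> [-0.16  0.15  4.25  0.03] dist 4.3
[249.58119177 238.05001202]
```

View pics/s15.png

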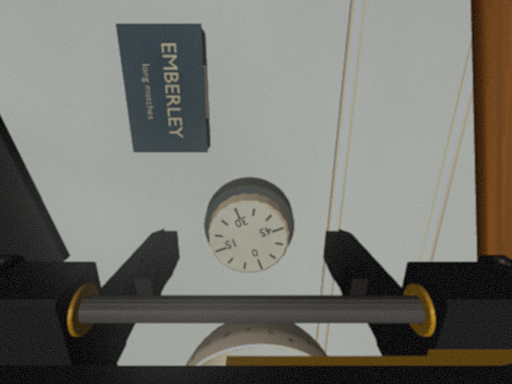

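>>> {"op": "step_arm", "data": {
  "series": [
    [-0.1,0,2,0],
    [-0.1,0,3.5,0],
    [-0.1,0,4,0],
    [-0.1,0,4.2,0]
  ]
}}

```text
time: 29.3
position: [0.6198, -0.0087, -0.0304]
tcp_rot: [0.0, 0.707, 0.707, 0.0]
force: [-0.1, -0.4, 0.5]
grip_width: 1.002
```

>>> {"op": "step_arm", "data": {
  "series": [
    [0,0,0,0],
    [0,0,0,0],
    [0,0,0,0],
    [0,0,0,0],
    [0,0,0,0]
  ],
  "gripper": 1,
  "force": 20
}}

```text
time: 29.92
position: [0.6198, -0.0089, -0.0304]
tcp_rot: [0.0, 0.707, 0.707, 0.0]
force: [-1.4, 0.2, 4.9]
grip_width: 0.731
```

```bash
python3 - <<'E'
from h import *
plan([(.608,-.212,.04,90),(.608,-.212,-.02,90)])
E
```

```text
now [ 0.6198 -0.0089 -0.0304] yaw 90.0 tilt 0.04 t 29.925 grip 0.7305887351498243 F [-1.4  0.2  4.9]
(0.608, -0.212, 0.04, 90) -> [-20.31  -1.18  -7.04  -0.  ] dist 21.5
(0.608, -0.212, -0.02, 90) -> [ 0.  0.  6. -0.] dist 6.0
```

>>> {"op": "step_arm", "data": {
  "series": [
    [0,0,-2,0],
    [0,0,-5,0],
    [-4,-0.2,-6,0],
    [-9,-0.5,-6,0],
    [-14,-0.8,-6,0]
  ]
}}

```text
time: 30.55
position: [0.6112, -0.1501, 0.0291]
tcp_rot: [-0.0, 0.707, 0.707, -0.0]
force: [0.1, -0.2, -0.6]
grip_width: 0.728
```

>>> {"op": "step_arm", "data": {
  "series": [
    [-4,-0.2,0,0],
    [-6.3,-0.4,1,0],
    [-6.3,-0.4,3,0],
    [-6.3,-0.4,4,0],
    [-6.3,-0.4,4.5,0]
  ]
}}

```text
time: 31.18
position: [0.6074, -0.211, -0.0166]
tcp_rot: [-0.001, 0.707, 0.707, -0.0]
force: [-0.3, -0.2, -0.7]
grip_width: 0.731
```

```bash
python3 - <<'E'
from h import *
plan([(.608,-.212,-.0224,90)])
w=optics.camera('wrist')
cv2.imwrite('pics/s16.png',w['pixels'])
E
```

```text
now [ 0.6074 -0.211  -0.0166] yaw 90.05 tilt 0.07 t 31.175 grip 0.7306133619113824 F [-0.3 -0.2 -0.7]
(0.608, -0.212, -0.0224, 90) -> [-0.1   0.06  0.58  0.05] dist 0.6
```

View pics/s16.png

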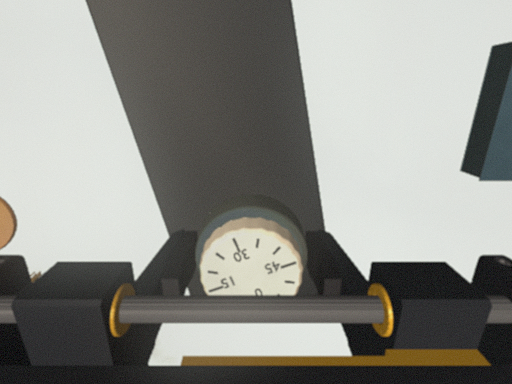

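>>> {"op": "step_arm", "data": {
  "series": [
    [-0.1,0,0.2,0],
    [-0.1,0,0.4,0],
    [-0.1,0,0.6,0],
    [-0.1,0,0.6,0]
  ]
}}

```text
time: 31.72
position: [0.6075, -0.2128, -0.0218]
tcp_rot: [-0.0, 0.707, 0.707, -0.0]
force: [0.5, -1.0, -1.4]
grip_width: 0.73
```

>>> {"op": "step_arm", "data": {
  "series": [
    [0,0,0,0],
    [0,0,0,0],
    [0,0,0,0],
    [0,0,-2,0],
    [0,0,-6,0]
  ],
  "gripper": 0
}}

```text
time: 32.35
position: [0.6068, -0.2124, 0.0376]
tcp_rot: [-0.002, 0.707, 0.707, -0.0]
force: [-0.3, 0.2, 0.1]
grip_width: 1.0
```

>>> {"op": "step_arm", "data": {
  "series": [
    [0,0,-2,0],
    [4,-2,-2,0],
    [9,-5,-1,0],
    [14,-7,1,0],
    [15.2,-7.8,2,0]
  ]
}}

```text
time: 32.98
position: [0.5279, -0.0581, 0.0178]
tcp_rot: [-0.001, 0.706, 0.708, -0.0]
force: [0.2, -0.4, 0.1]
grip_width: 1.0
```

```bash
python3 - <<'E'
from h import *
plan([(.53,-.059,-.033,90)])
w=optics.camera('wrist');d=optics.camera('scene')
cv2.imwrite('pics/s17.png',np.hstack([cv2.resize(w['pixels'],(400,400)),cv2.resize(d['pixels'][160:360,200:400],(400,400))]))
E
```

```text
now [ 0.5279 -0.0581  0.0178] yaw 90.14 tilt 0.1 t 32.975 grip 1.0002771005663806 F [ 0.2 -0.4  0.1]
(0.53, -0.059, -0.033, 90) -> [-0.09  0.21  5.08  0.14] dist 5.1
```

View pics/s17.png

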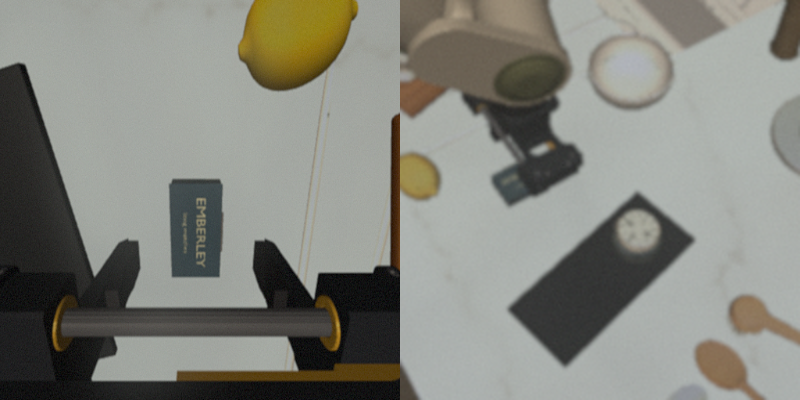

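>>> {"op": "step_arm", "data": {
  "series": [
    [-0.1,0.1,2,0],
    [-0.1,0.1,4,0],
    [-0.1,0.1,4.8,0],
    [-0.1,0.1,5,0]
  ]
}}

```text
time: 33.58
position: [0.531, -0.0624, -0.0316]
tcp_rot: [0.0, 0.707, 0.707, 0.0]
force: [0.6, 0.2, 0.9]
grip_width: 1.002
```

>>> {"op": "step_arm", "data": {
  "series": [
    [0,0,0,0],
    [0,0,0,0],
    [0,0,0,0],
    [0,0,0,0],
    [0,0,0,0]
  ],
  "gripper": 1,
  "force": 20
}}

```text
time: 34.2
position: [0.5306, -0.0617, -0.0316]
tcp_rot: [-0.0, 0.707, 0.707, 0.0]
force: [-0.5, 0.4, 1.9]
grip_width: 0.533
```

>>> {"op": "step_arm", "data": {
  "series": [
    [0,0,0,0],
    [0,0,0,0]
  ]
}}

```text
time: 34.45
position: [0.5306, -0.0617, -0.0316]
tcp_rot: [0.0, 0.707, 0.707, 0.0]
force: [0.5, 2.6, 3.9]
grip_width: 0.531
```

```bash
python3 - <<'E'
from h import *
plan([(.496,-.237,.02,102.46),(.496,-.237,-.024,102.46)])
E
```

```text
now [ 0.5306 -0.0617 -0.0316] yaw 90.0 tilt 0.01 t 34.45 grip 0.5311685316512224 F [0.5 2.6 3.9]
(0.496, -0.237, 0.02, 102.46) -> [-17.53  -3.46  -5.16 -12.46] dist 18.6
(0.496, -0.237, -0.024, 102.46) -> [ 0.   0.   4.4 -0. ] dist 4.4
```

>>> {"op": "step_arm", "data": {
  "series": [
    [0,0,-2,0],
    [0,0,-5,-2],
    [-4,-0.8,-6,-6],
    [-9,-1.8,-6,-10],
    [-13.5,-2.7,-6,-12.5]
  ]
}}

```text
time: 35.08
position: [0.5031, -0.1985, 0.0282]
tcp_rot: [0.0, 0.625, 0.78, -0.0]
force: [-0.2, -0.6, -0.2]
grip_width: 0.535
```

```bash
python3 - <<'E'
from h import *
plan([(.496,-.237,-.018,102.46)])
E
```

```text
now [ 0.5031 -0.1985  0.0282] yaw 102.61 tilt 0.02 t 35.075 grip 0.5348454412438661 F [-0.2 -0.6 -0.2]
(0.496, -0.237, -0.018, 102.46) -> [-3.61 -1.53  4.62  0.15] dist 6.1
```

>>> {"op": "step_arm", "data": {
  "series": [
    [-2,-0.8,0.5,0],
    [-3.6,-1.5,2,0],
    [-3.6,-1.5,3.8,0],
    [-3.6,-1.5,4.4,0],
    [-3.6,-1.5,4.6,0]
  ]
}}

```text
time: 35.7
position: [0.4967, -0.2345, -0.0183]
tcp_rot: [-0.001, 0.626, 0.78, 0.0]
force: [-0.6, 1.2, -0.9]
grip_width: 0.534
```

>>> {"op": "step_arm", "data": {
  "series": [
    [0,0,0.2,0],
    [0,0,0.4,0],
    [0,0,0.55,0],
    [0,0,0.55,0]
  ]
}}

```text
time: 36.2
position: [0.4967, -0.2352, -0.0232]
tcp_rot: [0.0, 0.626, 0.78, 0.0]
force: [-0.4, 0.3, -0.7]
grip_width: 0.535
```

```bash
python3 - <<'E'
from h import *
plan([(.496,-.237,-.0236,102.46)])
w=optics.camera('wrist')
cv2.imwrite('pics/s18.png',w['pixels'])
E
```

```text
now [ 0.4967 -0.2352 -0.0232] yaw 102.5 tilt 0.0 t 36.2 grip 0.5346202093213444 F [-0.4  0.3 -0.7]
(0.496, -0.237, -0.0236, 102.46) -> [-0.16 -0.11  0.04  0.04] dist 0.2
```

View pics/s18.png

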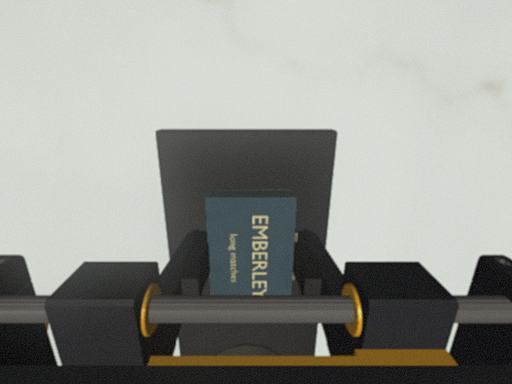

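Tin well centred on the slate. Release, then rise and retreat towards the middle so the cameras see everything.

>>> {"op": "step_arm", "data": {
  "series": [
    [0,0,0.05,0],
    [0,0,0.05,0],
    [0,0,0.05,0],
    [0,0,-2,0],
    [0,0,-6,0]
  ],
  "gripper": 0
}}

```text
time: 36.88
position: [0.496, -0.2348, 0.0364]
tcp_rot: [-0.002, 0.626, 0.78, -0.0]
force: [0.2, -1.2, 0.5]
grip_width: 1.0
```

>>> {"op": "step_arm", "data": {
  "series": [
    [0,-1,-5,0],
    [3,-3,-10,0],
    [7,-5,-14,0],
    [12,-6,-16,0],
    [17,-7,-16,0]
  ]
}}

```text
time: 37.5
position: [0.3913, -0.0835, 0.1982]
tcp_rot: [0.002, 0.626, 0.78, 0.0]
force: [0.4, -0.4, 0.3]
grip_width: 0.997
```

>>> {"op": "step_arm", "data": {
  "series": [
    [4,-2,-4,0],
    [6,-3,-6,0],
    [6,-3,-6,0]
  ]
}}

```text
time: 37.88
position: [0.3492, -0.0318, 0.2579]
tcp_rot: [0.002, 0.625, 0.78, 0.0]
force: [1.5, -0.2, -0.0]
grip_width: 1.0
```

```bash
python3 - <<'E'
from h import *
plan([])
t=optics.camera('top');d=optics.camera('scene')
cv2.imwrite('pics/e1.png',cv2.resize(t['pixels'][100:300,110:400],(797,550),interpolation=cv2.INTER_CUBIC))
cv2.imwrite('pics/e2.png',cv2.resize(d['pixels'][100:360,100:400],(690,598),interpolation=cv2.INTER_CUBIC))
E
```

```text
now [ 0.3492 -0.0318  0.2579] yaw 102.59 tilt 0.22 t 37.875 grip 0.9996458689459384 F [ 1.5 -0.2 -0. ]
```

View pics/e1.png

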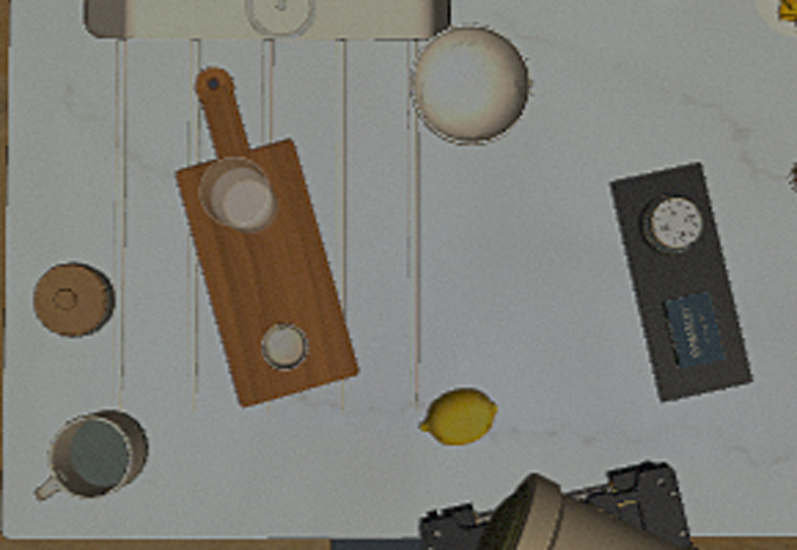

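View pics/e2.png

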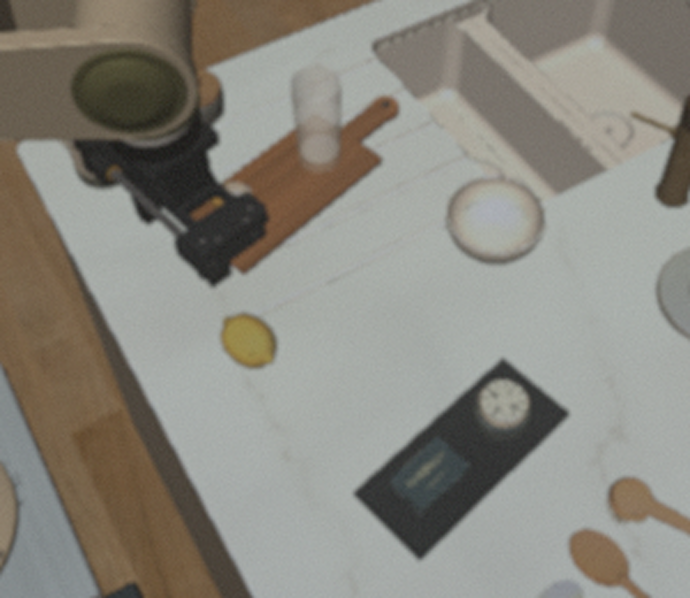

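>>> {"op": "step_arm", "data": {
  "series": [
    [0,0,0,0],
    [0,0,0,0],
    [0,0,0,0],
    [0,0,0,0]
  ]
}}

```text
time: 38.48
position: [0.3494, -0.0324, 0.2566]
tcp_rot: [-0.0, 0.626, 0.78, -0.0]
force: [-0.1, -0.5, 0.0]
grip_width: 0.997
```

```bash
python3 - <<'E'
from h import *
plan([]);print(env.finish_job())
E
```

```text
now [ 0.3494 -0.0324  0.2566] yaw 102.49 tilt 0.02 t 38.475 grip 0.9970068407199413 F [-0.1 -0.5  0. ]
the job is handed in; nothing more can be done
None
```

The job was handed in at about 38 s. I parked the timer and the match tin on free worktop. I then stood the glass and the egg cup on the board blade, and put the timer and the tin on the slate.

**Last checks:** the final top picture shows all four things upright and well inside the edges. The scene picture agrees for the glass, timer and tin, but in it the gripper hides the egg cup. The bowl, lemon and salt pot look unmoved. The arm is clear of everything, with about zero force on the tool.

**What disagreed or went wrong:**
- **Tool height:** the fingertips sit about 35 mm higher than the reported TCP. My first grasp of the timer closed without touching it. Two camera views showed the offset, and I corrected for it from then on.
- **Tin put-down:** parking the tin on the worktop gave a brief force of about 19 N, within the limits. I lowered the later placings more slowly.

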